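# Set up a plank for straightening beside the band saw

### The arm

A 6-joint arm with a two-finger parallel gripper is mounted at the origin on the work surface. World frame = base frame: x ahead of the robot, y to its left, z up, the work surface at z = 0. Lengths are in m, angles in degrees, forces in N, time in s.
With the tool pointing down it reaches from about 0.4 to 0.825 m from the base axis. Payload 7 kg.
Tool frame: the origin (TCP) lies between the finger pads; the fingertips stand 25 mm ahead of it and the grasp point (between the pads) lies 6 mm ahead of it; z points along the fingers, y is the line along which they close (so a half turn about z gives the same grasp; the last joint's range is limited). The gripper opens to 88 mm and grips with 3 to 60 N. Pads are 19 mm wide; open, the fingers measure 130 mm over their backs; the gripper's body (78 mm by 193 mm) begins 47 mm behind the grasp point.
Start: joints at [79.59, 20.546, 0.682, 0, -70.136, -16.507], TCP at [0.306, 0.602, 0.252] pointing down, gripper open.
Joint ranges: [-176.03, 176.03], [-82.01, 121.73], [-58.28, 71.71], [-173.87, 95.51], [-174.79, -0.11], [-173.66, 173.66]. Speed limits (degrees/s): [136.94, 136.94, 172.46, 180, 180, 180].

### API

Orientations are given as [roll, pitch, yaw] about the fixed x, y, z axes, in that order (R = Rz(yaw) Ry(pitch) Rx(roll)).
In Python, from plant import status, optics, job gives the robot as it stands. The module is installed in compiled form; this text tells all that it offers.
- The arm moves only by the tool shift_gripper, called as name([rows], argument=value, ...), one row to a line, values as JSON. Schema: {"type":"object","properties":{"motion":{"type":"array","items":{"type":"array","items":{"type":"array","items":{"type":"number"},"minItems":5,"maxItems":5},"minItems":1,"maxItems":8},"minItems":1,"maxItems":1},"only":{"type":"string"},"quiet":{"type":"boolean"},"lines":{"type":"string"}},"required":["motion"],"additionalProperties":false}. motion is a list that holds a single list of rows (three levels of brackets), with 1 to 8 rows, each of 5 numbers: dx, dy, dz in shares of 0.75 m (1.0 is 0.75 m), then a turn about the tool's z in normalised numbers (1 is 120 degrees), then the finger opening in m; each row is the pose to reach, as a shift and turn from the pose commanded when the call began, along the tool's axes at that moment; what a row does not reach only later rows make up. A row lasts 1/8 s, in which the tool goes at most 0.0625 m and 10.7 degrees, less where a joint would pass 70% of its speed; a pose out of reach is approached as far as the arm can. The fingers move at their own pace and stop on an object; the grip force is fixed at half the most. Time passes only in rows, so rows that do not move let the fingers close. The tool returns the time, the measured TCP pose, the force, the opening and the grip force at its end. only (a regular expression) keeps the lines of the reply that match it, lines (a string "A,B") keeps lines A to B, and quiet returns only ok. Input that does not fit is refused with a message, and nothing moves.
- status.get_obs(): the state, without advancing time (a new reading comes with each control period).
- optics.snapshot(name): name is "side" or "top" or "wrist"; returns a dict with "frame" (420x560x3 uint8, red, green, blue), "z_map" (420x560 float32, m along the optical axis (not along the pixel's ray), 0 where there is no reading), "fovy" (degrees; the focal length in pixels is half the picture's height over the tangent of half this angle, whatever the lens; pixels are square), "cx", "cy" (the principal point, pixels), "R" (3x3) and "t" (3): a world point X has camera coordinates R X + t; the wrist camera has in their place "T_tool_cam" (4x4, takes a point from camera to tool coordinates, whose origin is the TCP and whose axes are the flange's). Camera axes: x right, y down, z forward; pixel columns grow to the right and rows downward; lengths in m; the calibration is good to about 2 mm. A picture is of the moment at which its call begins: read the wrist's pose just before it.
- job.close_job(): hands the job in; it is judged then, once.
The state is a dict: "clock": time; "joint_pos": joint angles; "qvel": joint speeds; "tau": joint torques, N m; "tool_pos": TCP position; "orientation": TCP orientation; "force": force on the tool from outside, world axes, zero at the start; "moment": the same for the moment, N m; "opening": finger opening in m; "gripper_force": force on a finger pad.
Only numpy, scipy, OpenCV 4.12 (cv2) and the standard library are available. Lean on these libraries where they do the work, as an engineer would, in place of code of your own. Each camera call takes 0.05 s, during which the arm holds its last target. There are 200 camera calls.

### The job

Set up the plank for straightening on the green bed: lay each wooden bearer squarely along its dark cross strip, centred across the bed, the long bearer on the strip next to the round post and the short bearer on the strip next to the low cleat, and lay the steel disc flat on the dark spot midway between them. Then lay the plank flat on top of the two bearers, lengthwise along the bed and centred on it, over the disc, and stand the knobbed weight upright on the middle of the plank. Leave the tin and the wedge where they are.

Things in the scene. Friction and masses are not known exactly. Their poses are not given: they have to be found in the camera images.
- bed: Fixed straightening bed: grey-green steel slab 120 (its x) x 320 (its y) x 20 mm high. Origin at the centre of its underside, on the table, so its top is at z = 20 mm. Its top carries flush dark inlays with no height: two cross strips 30 mm wide, running along bed x over its full width and centred at bed y = +80 and -80 mm, and a round spot of 54 mm diameter at the centre of the bed.
- post: Fixed round upright steel stop post, 20 mm diameter, 35 mm tall, standing on the bed's top near one end (centre at bed x 0, bed y either +145 or -145 mm; it changes from start to start). Origin at the centre of its foot.
- cleat: Fixed low rectangular steel cleat, 70 (along bed x) x 18 x 18 mm high, standing on the bed's top near the end away from the post (bed x 0, bed y -145 or +145 mm). Origin at the centre of its underside.
- long_bearer: Loose light-wood bar, the longer of the two bearers: 30 (its x) x 120 (its y) x 32 mm high. Origin at the centre of its underside. About 0.08 kg. Lies flat on the table.
- short_bearer: Loose light-wood bar, the shorter of the two bearers: 30 (its x) x 75 (its y) x 32 mm high. Origin at the centre of its underside. About 0.05 kg. Lies flat on the table.
- pad: Loose plain steel disc (stop pad), 50 mm diameter, 20 mm high. Origin at the centre of its underside. About 0.25 kg.
- plank: Loose wooden plank, 50 (its x) x 220 (its y) x 16 mm thick. Origin at the centre of its underside. About 0.13 kg. Lies flat on the table.
- weight: Loose dark steel weight: a disc of 64 mm diameter and 32 mm high, with a round knob above it, 26 mm diameter, from 42 to 62 mm above the underside (the neck below the knob is 18 mm in diameter). Origin at the centre of its underside. About 0.7 kg.
- tin: Bystander: small empty open aluminium tin, up to 46 mm diameter, 45 mm tall, standing loose on the table between the things. Origin at the centre of its underside. Not to be disturbed.
- wedge: Bystander: loose stepped dark-wood wedge, 40 (its x) x 70 (its y) mm, 30 mm high at its thick (+y) end. Origin at the centre of its underside. Not to be disturbed.

How it is judged (in metres and radians):
At the end, for the whole second after the job is handed in: Long bearer on the post's strip, short one on the cleat's: flat, centred within 12 mm, 8 degrees; disc flat within 12 mm of bed centre; plank flat on both, centred within 12 mm across, 15 mm along, 7 degrees; weight upright within 15 mm of plank middle; all at rest (x of long_bearer in the frame of bed between -0.012 and 0.012 m and horizontal distance between long_bearer and post below 0.11 m and (y of long_bearer in the frame of bed between 0.068 and 0.092 m or y of long_bearer in the frame of bed between -0.092 and -0.068 m) and angle between the y axis of each of long_bearer, short_bearer and the x axis of bed, either way round below 0.14 rad and height (world z) of long_bearer between 0.016 and 0.024 m and angle between each of long_bearer, short_bearer, pad, plank, weight's own z axis and vertical below 0.06 rad and x of short_bearer in the frame of bed between -0.012 and 0.012 m and horizontal distance between short_bearer and cleat below 0.11 m and (y of short_bearer in the frame of bed between 0.068 and 0.092 m or y of short_bearer in the frame of bed between -0.092 and -0.068 m) and height (world z) of short_bearer between 0.016 and 0.024 m and horizontal distance between pad and bed below 0.012 m and height (world z) of pad between 0.016 and 0.024 m and x of plank in the frame of bed between -0.012 and 0.012 m and y of plank in the frame of bed between -0.015 and 0.015 m and height (world z) of plank between 0.048 and 0.056 m and angle between the y axis of plank and the y axis of bed, either way round below 0.12 rad and horizontal distance between weight and plank below 0.015 m and height (world z) of weight between 0.063 and 0.073 m and linear speed of each of long_bearer, short_bearer, pad, plank, weight below 0.02 m/s); the robot touches nothing.
It fails at once if the tin is shifted by more than 15 mm or tipped (distance of tin from where it was at the start of the episode above 0.015 m or angle between tin's own z axis and vertical above 0.3 rad).
It fails at once if the wedge is shifted by more than 15 mm or tipped (distance of wedge from where it was at the start of the episode above 0.015 m or angle between wedge's own z axis and vertical above 0.3 rad).
It also fails if it takes over 131 s, if anything falls off the work surface, if the arm or the gripper's body presses on something with over 40 N, if the wrist force passes 120 N, or if a joint passes its speed limit or range.

## Working session

There is one attempt and no reset: what is moved stays moved. The work goes in short steps, Python scripts to look and compute and a tool call to move; the robot and the scene stay as the last step left them, time stands still between calls to the robot, and variables do not carry over. Pictures are saved under pics/ and viewed, at most 14 in all, crops included, and the job is handed in when it is done.

```bash
mkdir -p pics
```

Create h.py:
```python
import numpy as np, cv2
from plant import status, optics, job
def cam(n):
    s=optics.snapshot(n); s['f']=210/np.tan(np.radians(s['fovy'])/2); return s
def pts(s):
    v,u=np.mgrid[0:420,0:560]; z=s['z_map']
    c=np.stack([(u-s['cx'])/s['f']*z,(v-s['cy'])/s['f']*z,z],-1)
    return (c-s['t'])@s['R']  # R^T(c-t)
```

Run:
```python
from h import *
print(status.get_obs())
for n in ('top','side'):
    s=cam(n); np.savez(n+'.npz',**s)
    cv2.imwrite(f'pics/{n}0.png',cv2.resize(s['frame'][:,:,::-1],(800,600),interpolation=cv2.INTER_CUBIC))
    print(n,s['f'],s['R'],s['t'],s['cx'],s['cy'])
```

```text
{'clock': 0.0, 'joint_pos': array([ 7.95907630e+01,  2.05926369e+01,  6.31877589e-01, -2.06510221e-02,
       -7.01352547e+01, -1.65090849e+01]), 'qvel': array([-0.02147039,  0.04525852,  0.00718039,  0.01294159,  0.02746799,
        0.04401459]), 'tau': array([-1.18738695e-03, -5.82705116e+01,  2.93058211e+01,  6.99716136e+00,
        6.69296103e-03, -1.60646036e-04]), 'tool_pos': array([0.30537547, 0.60145433, 0.25059301]), 'orientation': array([ 1.79902427e+02, -8.67411790e-03, -2.69253480e+01]), 'force': array([ 0.8191493 ,  0.27071335, -0.63156496]), 'moment': array([ 0.02532469, -0.0019717 ,  0.05248284]), 'gripper_force': 0.0, 'opening': 0.08771037541732865}
top 396.82834347375956 [[-1.50156719e-02 -9.99887247e-01  1.50131986e-04]
 [-9.79610775e-01  1.46810877e-02 -2.00367651e-01]
 [ 2.00342854e-01 -3.15572580e-03 -9.79720767e-01]] [0.01799788 0.52758613 1.00618005] 281.8054271488407 209.31150307747484
side 393.82373713492836 [[ 0.96248245 -0.27127406 -0.00615722]
 [-0.18565826 -0.6418293  -0.74403371]
 [ 0.19788517  0.71726252 -0.66811371]] [-0.49674612  0.14376005  0.86599644] 277.0993305500364 213.1997341662932
```

View pics/top0.png

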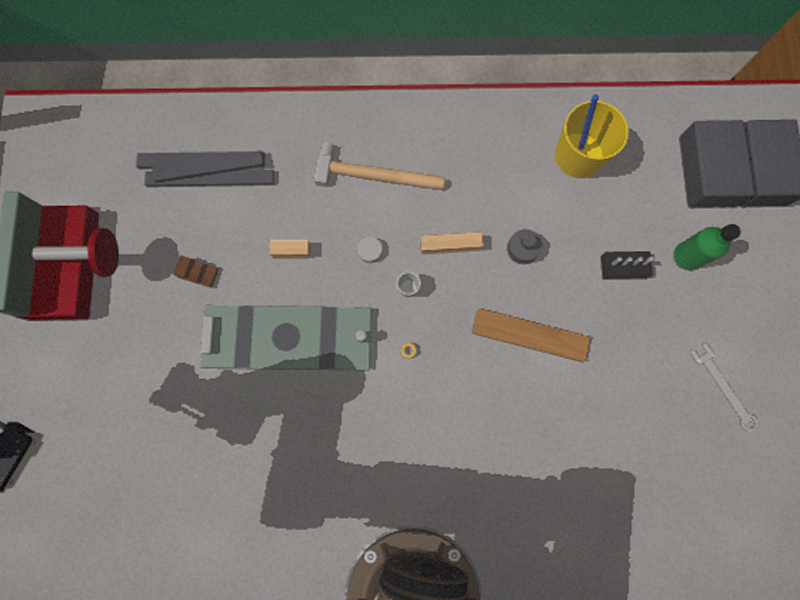

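The top view (800x600 scale) shows the bed at (205-378, 305-370), with the cleat at left (208,335) and the post at right (361,336). The short bearer is at (290,248), the disc at (371,249), the long bearer at (452,243), the weight at (525,245) and the plank at (531,335). The tin is at (408,284) and the wedge at (196,271).

Add to h.py:
```python
# boxes in the 800x600 top picture: u0,v0,u1,v1, zlo,zhi(top face)
def blob(P,box,zlo,zhi):
    k=0.7; u0,v0,u1,v1=[int(a*k) for a in box]
    Q=P[v0:v1,u0:u1].reshape(-1,3); Q=Q[(Q[:,2]>zlo)&(Q[:,2]<zhi)]
    if len(Q)<5: return None
    (c,sz,a)=cv2.minAreaRect((Q[:,:2]*1000).astype(np.float32))
    if sz[0]<sz[1]: a+=90; sz=sz[::-1]
    return np.round(c,1),np.round(sz,1),round((a+90)%180-90,1),np.round(np.median(Q[:,2])*1000,1),len(Q)
B=dict(bed=(190,295,390,380,.013,.026),post=(350,322,375,350,.045,.07),cleat=(195,310,222,360,.03,.05),short=(255,230,325,268,.025,.045),
 pad=(345,228,392,270,.012,.03),long=(405,222,498,262,.025,.045),weight=(500,222,552,270,.025,.04),knob=(500,222,552,270,.052,.075),
 plank=(460,298,605,370,.009,.03),tin=(390,265,428,300,.012,.06),wedge=(165,245,228,295,.006,.05))
def report(names=B,n='top'):
    s=cam(n);P=pts(s)
    for k in names: print(k,*(blob(P,B[k][:4],*B[k][4:]) or ['none']))
    return s,P
```

Run:
```python
from h import *
s,P=report()
print(P[330:332,300,:],P[200,100:103])
s=np.load('top.npz')['frame'];cv2.imwrite('pics/c.png',cv2.resize(s[150:270,110:430,::-1],(800,300),interpolation=cv2.INTER_CUBIC))
```

```text
bed [465.5 234.8] [320.2 121. ] 88.4 19.9 4887
post [461.1  89.5] [18.7 16.2] 0.3 54.8 45
cleat [468.  379.3] [68.3 19.5] -1.1 37.5 192
short [638.8 231.3] [75.8 30.8] 89.5 31.6 298
pad [636.8  75.3] [48.4 45.2] -0.8 19.2 242
long [647.2 -85.9] [120.   31.5] -86.9 31.4 462
weight [ 636.3 -228.7] [61.7 60.3] 85.4 32.2 313
knob [ 636.3 -229.2] [24.6 24.4] 88.9 60.6 78
plank [ 463.3 -233.4] [220.3  50.9] 74.4 15.4 1479
tin [560.6   0.7] [44.4 43.1] 42.5 39.5 134
wedge [602.1 410.2] [79.7 52.6] 73.0 21.2 415
[[ 0.21208335 -0.03344724 -0.00378218]
 [ 0.20960797 -0.03335407 -0.00304477]] [[ 5.74638064e-01  5.25110924e-01 -6.06199245e-03]
 [ 5.73285778e-01  5.19702437e-01 -5.13222893e-04]
 [ 5.73733675e-01  5.17838364e-01 -2.59011446e-03]]
```

View pics/c.png

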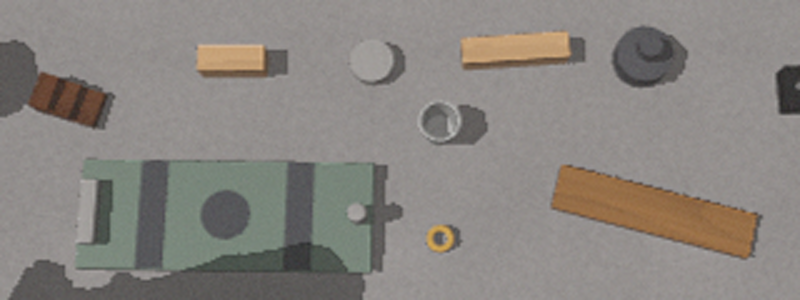

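The sizes and heights all match the given ones. Bed centre is about (465, 234.6) mm with its y axis at 88.5°. The post strip is at (462.9, 154.6) and the cleat strip at (467.1, 314.6).

Create g.py:
```python
import sys; from h import *
from scipy.spatial.transform import Rotation as Ro
o=status.get_obs(); x,y,z,yaw=map(float,sys.argv[1:5])
R=Ro.from_euler('xyz',o['orientation'],degrees=True).as_matrix()
d=R.T@(np.array([x,y,z])-o['tool_pos']); t=-((yaw-o['orientation'][2]+180)%360-180)
print('d',np.round(d,4),'turn',round(t,2),'| t',round(o['clock'],2),'j6',round(o['joint_pos'][5]),'rp',np.round(o['orientation'][:2],1))
```

```bash
python3 g.py 0.647 -0.086 0.12 -86.9
```

```text
d [0.6158 0.4583 0.1315] turn 59.98 | t 0.15 j6 -17 rp [179.9  -0. ]
```

The rows are not in the units I measure in: shifts go in shares of 0.75 m and turns go in shares of 120 degrees. I convert before sending: 0.616 m is 0.8213, 0.458 m is 0.6107, 60 degrees is 0.5.

shift_gripper([
  [[0.8213,0.6107,0.0267,0.5,0.06],[0.8213,0.6107,0.0267,0.5,0.06],[0.8213,0.6107,0.0267,0.5,0.06],[0.8213,0.6107,0.0267,0.5,0.06],[0.8213,0.6107,0.0267,0.5,0.06],[0.8213,0.6107,0.0267,0.5,0.06],[0.8213,0.6107,0.0267,0.5,0.06],[0.8213,0.6107,0.0267,0.5,0.06]],
])

```text
clock: 1.15
tool_pos: [0.5287, 0.1525, 0.2386]
orientation: [-180.0, 0.0, -86.9]
force: [0.6, 0.7, -0.4]
opening: 0.0599
gripper_force: 0.0
```

```bash
python3 g.py 0.647 -0.086 0.1 -86.9
```

```text
d [ 0.2446 -0.1052  0.1386] turn 0.0 | t 1.15 j6 -33 rp [-180.    0.]
```

Scaled: 0.245 m is 0.3267, 0.139 m is 0.1853.

shift_gripper([
  [[0.3267,-0.14,0.1853,0,0.06],[0.3267,-0.14,0.1853,0,0.06],[0.3267,-0.14,0.1853,0,0.06],[0.3267,-0.14,0.1853,0,0.06],[0.3267,-0.14,0.1853,0,0.06],[0.3267,-0.14,0.1853,0,0.06],[0.3267,-0.14,0.1853,0,0.06]],
])

```text
clock: 2.02
tool_pos: [0.6461, -0.0848, 0.0992]
orientation: [180.0, -0.0, -87.0]
force: [0.2, 0.9, 1.1]
opening: 0.0602
gripper_force: 0.0
```

```bash
python3 g.py 0.647 -0.086 0.034 -86.9
```

```text
d [ 0.0012 -0.0009  0.0652] turn -0.06 | t 2.02 j6 -7 rp [180.  -0.]
```

Scaled: 0.065 m is 0.0867, 0.045 m is 0.06.

shift_gripper([
  [[0.0013,-0.0013,0.06,0,0.06],[0.0013,-0.0013,0.0867,0,0.06],[0.0013,-0.0013,0.0867,0,0.06],[0.0013,-0.0013,0.0867,0,0.025],[0.0013,-0.0013,0.0867,0,0.025],[0.0013,-0.0013,0.0867,0,0.025],[0.0013,-0.0013,0.0867,0,0.025],[0.0013,-0.0013,0,0,0.025]],
])

```text
clock: 3.02
tool_pos: [0.6437, -0.0858, 0.0926]
orientation: [179.4, -0.0, -87.0]
force: [0.5, 0.5, -0.5]
opening: 0.0296
gripper_force: 30.0
```

```bash
python3 g.py 0.463 0.1546 0.13 -1.5
```

```text
d [-0.2496  0.1682 -0.0356] turn -85.48 | t 3.02 j6 -6 rp [179.4  -0. ]
```

Scaled: -0.25 m is -0.3333, 0.168 m is 0.224, -85.5 degrees is -0.7125.

shift_gripper([
  [[0,0,-0.0533,0,0.025],[-0.3333,0.224,-0.0533,-0.7125,0.025],[-0.3333,0.224,-0.0533,-0.7125,0.025],[-0.3333,0.224,-0.0533,-0.7125,0.025],[-0.3333,0.224,-0.0533,-0.7125,0.025],[-0.3333,0.224,-0.0533,-0.7125,0.025],[-0.3333,0.224,-0.0533,-0.7125,0.025],[-0.3333,0.224,-0.0533,-0.7125,0.025]],
])

```text
clock: 4.03
tool_pos: [0.4655, 0.1558, 0.1373]
orientation: [-180.0, -0.0, -11.3]
force: [0.2, -0.8, -0.7]
opening: 0.0298
gripper_force: 30.0
```

```bash
python3 g.py 0.463 0.1546 0.1 -1.5
```

```text
d [-0.0022  0.0016  0.0373] turn -9.75 | t 4.03 j6 37 rp [-180.   -0.]
```

Scaled: 0.037 m is 0.0493, -0.002 m is -0.0027, -9.8 degrees is -0.0817.

shift_gripper([
  [[-0.0027,0.002,0.0493,-0.0817,0.025],[-0.0027,0.002,0.0493,-0.0817,0.025],[-0.0027,0.002,0.0493,-0.0817,0.025]],
])

```text
clock: 4.4
tool_pos: [0.4642, 0.154, 0.1008]
orientation: [180.0, -0.0, -2.1]
force: [-0.6, -0.0, -1.0]
opening: 0.0298
gripper_force: 30.0
```

```bash
python3 g.py 0.463 0.1546 0.055 -1.5
```

Run:
```python
from h import *
s=cam('top');P=pts(s);print(blob(P,(290,290,392,385),.07,.11))
s=s['frame'];cv2.imwrite('pics/d.png',cv2.resize(s[190:280,120:300,::-1],(720,360)))
```

```text
d [-0.0013 -0.0006  0.0458] turn -0.62 | t 4.4 j6 46 rp [180.  -0.]
(array([424.2, 156.7]), array([41.4, 30. ]), -1.9, np.float64(96.7), 175)
```

View pics/d.png

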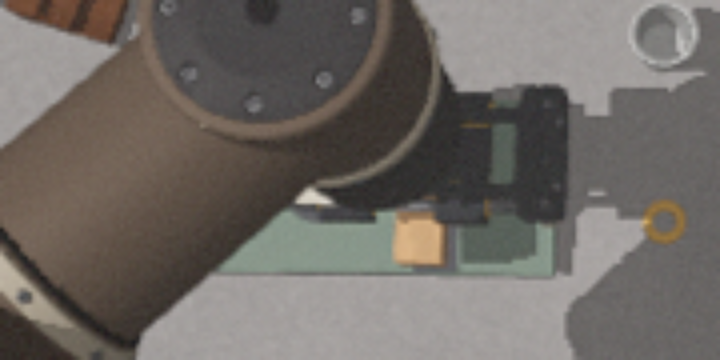

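Scaled: 0.046 m is 0.0613, -0.03 m is -0.04, -0.6 degrees is -0.005.

shift_gripper([
  [[-0.0013,-0.0007,0.04,-0.005,0.025],[-0.0013,-0.0007,0.0613,-0.005,0.025],[-0.0013,-0.0007,0.0613,-0.005,0.025],[-0.0013,-0.0007,0.0613,-0.005,0.044],[-0.0013,-0.0007,0.0613,-0.005,0.044],[-0.0013,-0.0007,0.0613,-0.005,0.044],[-0.0013,-0.0007,0,-0.005,0.044],[-0.0013,-0.0007,-0.04,-0.005,0.06]],
])

```text
clock: 5.45
tool_pos: [0.4632, 0.1547, 0.1317]
orientation: [-180.0, -0.1, -1.3]
force: [0.5, 0.2, -0.1]
opening: 0.0495
gripper_force: 0.0
```

```bash
python3 g.py 0.639 0.2313 0.13 -90.5
```

```text
d [ 0.174  -0.0806  0.0019] turn 89.19 | t 5.45 j6 47 rp [-1.8e+02 -1.0e-01]
```

Scaled: 0.174 m is 0.232, -0.0806 m is -0.1075, 89.2 degrees is 0.7433.

shift_gripper([
  [[0.0667,-0.0267,0.0027,0.0917,0.06],[0.232,-0.1075,0.0027,0.7433,0.06],[0.232,-0.1075,0.0027,0.7433,0.06],[0.232,-0.1075,0.0027,0.7433,0.06],[0.232,-0.1075,0.0027,0.7433,0.06],[0.232,-0.1075,0.0027,0.7433,0.06],[0.232,-0.1075,0.0027,0.7433,0.06],[0.232,-0.1075,0.0027,0.7433,0.06]],
])

```text
clock: 6.45
tool_pos: [0.6386, 0.231, 0.128]
orientation: [180.0, -0.0, -87.6]
force: [-0.2, -0.7, 0.5]
opening: 0.0601
gripper_force: 0.0
```

```bash
python3 g.py 0.639 0.2313 0.1 -90.5
```

```text
d [-0.0003 -0.0005  0.028 ] turn 2.87 | t 6.45 j6 -34 rp [180.  -0.]
```

Scaled: 0.03 m is 0.04, 10 degrees is 0.0833.

shift_gripper([
  [[0,0,0.04,0.0833,0.06],[0,0,0.04,0.0833,0.06],[0,0,0.04,0.0833,0.06]],
])

```text
clock: 6.82
tool_pos: [0.6391, 0.2311, 0.0987]
orientation: [-180.0, -0.0, -97.0]
force: [0.3, 0.0, 0.9]
opening: 0.0599
gripper_force: 0.0
```

```bash
python3 g.py 0.639 0.2313 0.034 -90.5; python3 -c "
from h import *
report(['bed','long','short','tin'])
P=pts(cam('top'));print(blob(P,(290,290,392,385),.046,.0535))"
```

```text
d [-0.0002  0.0001  0.0647] turn -6.52 | t 6.83 j6 -43 rp [-180.   -0.]
bed [465.1 234.9] [320.3 120.6] 88.4 19.9 4339
long none
short [638.8 230.5] [73.4 30.7] 88.3 31.6 161
tin [5.606e+02 4.000e-01] [44.4 43.1] 45.7 39.5 137
(array([461.4, 126.6]), array([117.6,  89.4]), -1.0, np.float64(51.5), 449)
```

Scaled: 0.065 m is 0.0867, 0.02 m is 0.0267, -6.5 degrees is -0.0542.

shift_gripper([
  [[0,0,0.0267,-0.0542,0.06],[0,0,0.0867,-0.0542,0.06],[0,0,0.0867,-0.0542,0.06],[0,0,0.0867,-0.0542,0.025],[0,0,0.0867,-0.0542,0.025],[0,0,0.0867,-0.0542,0.025],[0,0,0.0867,-0.0542,0.025],[0,0,0,-0.0542,0.025]],
])

```text
clock: 7.92
tool_pos: [0.6356, 0.2293, 0.0911]
orientation: [179.5, -0.3, -90.8]
force: [1.9, 0.4, 0.8]
opening: 0.0297
gripper_force: 30.0
```

```bash
python3 g.py 0.467 0.3146 0.13 -1.5; python3 -c "
from h import *
P=pts(cam('top'));print(blob(P,(300,290,352,385),.046,.06))"
```

```text
d [-0.0827  0.1701 -0.0378] turn -89.31 | t 7.92 j6 -37 rp [179.5  -0.3]
(array([461.7, 156.3]), array([117.8,  30.4]), -1.2, np.float64(51.7), 518)
```

Scaled: 0.168 m is 0.224, -0.083 m is -0.1107, -89 degrees is -0.7417.

shift_gripper([
  [[0,0,-0.0533,0,0.025],[-0.1107,0.224,-0.0533,-0.7417,0.025],[-0.1107,0.224,-0.0533,-0.7417,0.025],[-0.1107,0.224,-0.0533,-0.7417,0.025],[-0.1107,0.224,-0.0533,-0.7417,0.025],[-0.1107,0.224,-0.0533,-0.7417,0.025],[-0.1107,0.224,-0.0533,-0.7417,0.025],[-0.1107,0.224,-0.0533,-0.7417,0.025]],
])

```text
clock: 8.98
tool_pos: [0.4717, 0.3164, 0.1358]
orientation: [-180.0, -0.0, -15.2]
force: [-0.3, -0.8, -0.2]
opening: 0.0302
gripper_force: 30.0
```

```bash
python3 g.py 0.467 0.3146 0.1 -1.5
```

```text
d [-0.0041  0.003   0.0358] turn -13.69 | t 8.97 j6 21 rp [-180.   -0.]
```

Scaled: 0.036 m is 0.048, -0.004 m is -0.0053, -13.7 degrees is -0.1142.

shift_gripper([
  [[-0.0053,0.004,0.048,-0.1142,0.025],[-0.0053,0.004,0.048,-0.1142,0.025],[-0.0053,0.004,0.048,-0.1142,0.025],[-0.0053,0.004,0.048,-0.1142,0.025]],
])

```text
clock: 9.48
tool_pos: [0.4674, 0.3148, 0.1001]
orientation: [-180.0, -0.0, -1.9]
force: [-0.0, 0.3, -0.3]
opening: 0.0299
gripper_force: 30.0
```

```bash
python3 g.py 0.467 0.3146 0.0545 -1.5
```

```text
d [-0.0004  0.0002  0.0456] turn -0.43 | t 9.47 j6 34 rp [-180.   -0.]
```

Scaled: 0.046 m is 0.0613, -0.03 m is -0.04, -0.4 degrees is -0.0033.

shift_gripper([
  [[0,0,0.04,-0.0033,0.025],[0,0,0.0613,-0.0033,0.025],[0,0,0.0613,-0.0033,0.025],[0,0,0.0613,-0.0033,0.044],[0,0,0.0613,-0.0033,0.044],[0,0,0.0613,-0.0033,0.044],[0,0,0,-0.0033,0.044],[0,0,-0.04,-0.0033,0.08]],
])

```text
clock: 10.48
tool_pos: [0.4674, 0.3148, 0.1312]
orientation: [-180.0, -0.0, -1.4]
force: [0.3, -0.7, -0.3]
opening: 0.049
gripper_force: 0.0
```

```bash
python3 g.py 0.637 0.0755 0.13 -91.5
```

```text
d [0.1755 0.2349 0.0012] turn 90.05 | t 10.47 j6 35 rp [-180.   -0.]
```

Scaled: 0.235 m is 0.3133, 0.1755 m is 0.234, 90 degrees is 0.75.

shift_gripper([
  [[0.234,0.3133,0,0.75,0.08],[0.234,0.3133,0,0.75,0.08],[0.234,0.3133,0,0.75,0.08],[0.234,0.3133,0,0.75,0.08],[0.234,0.3133,0,0.75,0.08],[0.234,0.3133,0,0.75,0.08],[0.234,0.3133,0,0.75,0.08],[0.234,0.3133,0,0.75,0.08]],
])

```text
clock: 11.48
tool_pos: [0.6366, 0.0747, 0.1295]
orientation: [180.0, 0.0, -87.8]
force: [-0.1, -0.0, 0.5]
opening: 0.0799
gripper_force: 0.0
```

```bash
python3 g.py 0.637 0.0755 0.08 -91.5
```

```text
d [-0.0008 -0.0004  0.0495] turn 3.7 | t 11.47 j6 -22 rp [180.   0.]
```

Scaled: 0.1015 m is 0.1353, 0.085 m is 0.1133, 3.7 degrees is 0.0308.

shift_gripper([
  [[-0.0013,0,0.0667,0.0308,0.08],[-0.0013,0,0.1133,0.0308,0.08],[-0.0013,0,0.1353,0.0308,0.08],[-0.0013,0,0.1353,0.0308,0.08],[-0.0013,0,0.1353,0.0308,0.045],[-0.0013,0,0.1353,0.0308,0.045],[-0.0013,0,0.1353,0.0308,0.045],[-0.0013,0,0.1353,0.0308,0.045]],
])

```text
clock: 12.48
tool_pos: [0.6373, 0.0763, 0.0288]
orientation: [-179.9, 0.0, -91.1]
force: [1.0, 0.0, 2.4]
opening: 0.0495
gripper_force: 30.0
```

```bash
python3 g.py 0.637 0.0755 0.028 -91.5;python3 -c "
from h import *
B['short']=(228,290,262,385,.046,.06);B['long']=(312,290,345,385,.046,.06)
report(['bed','long','short','tin'])"
```

```text
d [0.0008 0.0003 0.0008] turn 0.41 | t 12.47 j6 -25 rp [-179.9    0. ]
bed [462.6 160.2] [170.8 119.9] 88.4 19.8 1952
long [462. 156.] [117.7  30.8] -0.8 51.7 516
short none
tin [560.5   0.9] [43.7 42.9] 41.4 38.3 136
```

Gripped. Lift and carry.

Scaled: -0.172 m is -0.2293, -0.159 m is -0.212.

shift_gripper([
  [[0,0,-0.0667,0,0.045],[0,0,-0.1333,0,0.045],[-0.212,-0.2293,-0.1333,0,0.045],[-0.212,-0.2293,-0.1333,0,0.045],[-0.212,-0.2293,-0.1333,0,0.045],[-0.212,-0.2293,-0.1333,0,0.045],[-0.212,-0.2293,-0.1333,0,0.045],[-0.212,-0.2293,-0.1333,0,0.045]],
])

```text
clock: 13.52
tool_pos: [0.8106, 0.2314, 0.1263]
orientation: [179.8, -0.1, -91.1]
force: [-0.1, 0.7, -1.6]
opening: 0.0495
gripper_force: 30.0
```

```bash
python3 g.py 0.465 0.2346 0.1 -91.5
```

```text
d [0.0035 0.3455 0.0273] turn 0.39 | t 13.53 j6 -30 rp [ 1.798e+02 -1.000e-01]
```

Scaled: 0.3455 m is 0.4607, 0.027 m is 0.036, 0.4 degrees is 0.0033.

shift_gripper([
  [[0.0047,0.4607,0,0.0033,0.045],[0.0047,0.4607,0,0.0033,0.045],[0.0047,0.4607,0,0.0033,0.045],[0.0047,0.4607,0,0.0033,0.045],[0.0047,0.4607,0,0.0033,0.045],[0.0047,0.4607,0,0.0033,0.045],[0.0047,0.4607,0.0267,0.0033,0.045],[0.0047,0.4607,0.036,0.0033,0.045]],
])

```text
clock: 14.52
tool_pos: [0.465, 0.2338, 0.1013]
orientation: [-180.0, 0.0, -91.5]
force: [1.0, -0.9, -2.1]
opening: 0.0495
gripper_force: 30.0
```

```bash
python3 g.py 0.465 0.2346 0.05 -91.5
```

```text
d [-0.0008  0.      0.0513] turn -0.01 | t 14.53 j6 -50 rp [-180.    0.]
```

Scaled: 0.052 m is 0.0693, 0.035 m is 0.0467.

shift_gripper([
  [[-0.0013,0,0.0467,0,0.045],[-0.0013,0,0.0693,0,0.045],[-0.0013,0,0.0693,0,0.045],[-0.0013,0,0.0693,0,0.07],[-0.0013,0,0.0693,0,0.07],[-0.0013,0,0.0693,0,0.07],[-0.0013,0,0.0133,0,0.075],[-0.0013,0,-0.04,0,0.08]],
])

```text
clock: 15.52
tool_pos: [0.466, 0.2357, 0.1321]
orientation: [180.0, -0.0, -91.5]
force: [0.4, 0.2, 0.5]
opening: 0.0785
gripper_force: 0.0
```

```bash
python3 g.py 0.4633 -0.2334 0.13 -105.6
```

```text
d [ 0.469  -0.0096  0.0024] turn 14.11 | t 15.53 j6 -50 rp [180.  -0.]
```

Scaled: 0.469 m is 0.6253, -0.01 m is -0.0133, 14.1 degrees is 0.1175.

shift_gripper([
  [[0.6253,-0.0133,0,0.1175,0.08],[0.6253,-0.0133,0,0.1175,0.08],[0.6253,-0.0133,0,0.1175,0.08],[0.6253,-0.0133,0,0.1175,0.08],[0.6253,-0.0133,0,0.1175,0.08],[0.6253,-0.0133,0,0.1175,0.08],[0.6253,-0.0133,0,0.1175,0.08],[0.6253,-0.0133,0,0.1175,0.08]],
])

```text
clock: 16.52
tool_pos: [0.4634, -0.236, 0.1313]
orientation: [-180.0, -0.0, -105.7]
force: [0.8, 1.2, -0.0]
opening: 0.0801
gripper_force: 0.0
```

```bash
python3 g.py 0.4633 -0.2334 0.028 -105.6; python3 -c "
from h import *
B['short']=(228,290,262,385,.046,.06);B['long']=(312,290,345,385,.046,.06);B['pad']=(265,300,310,370,.034,.044);
s,P=report(['bed','long','short','pad','tin'])
cv2.imwrite('pics/e.png',cv2.resize(s['frame'][190:280,120:300,::-1],(720,360)))"
```

```text
d [-0.0025  0.0008  0.1033] turn -0.13 | t 16.52 j6 -10 rp [-180.   -0.]
bed [465.2 234.6] [319.8 120.6] 88.3 19.8 3655
long [461.9 156.1] [117.7  30.7] -1.1 51.6 521
short [465.2 315.8] [73. 31.] -1.9 51.7 327
pad [462.6 232.6] [48.  46.2] -89.0 39.6 260
tin none
```

View pics/e.png

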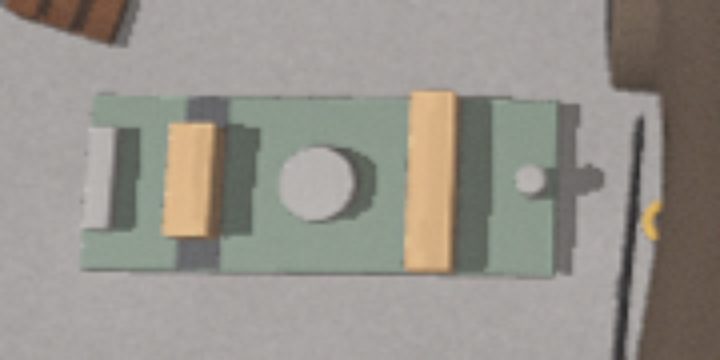

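The crop shows all three parts placed: short bearer at (190,180), disc at (318,183) and long bearer at (432,182). Measured errors are under 3 mm. Next is the plank.

Scaled: 0.103 m is 0.1373, 0.09 m is 0.12.

shift_gripper([
  [[-0.0033,0.0013,0.0667,0,0.08],[-0.0033,0.0013,0.12,0,0.08],[-0.0033,0.0013,0.1373,0,0.08],[-0.0033,0.0013,0.1373,0,0.08],[-0.0033,0.0013,0.1373,0,0.045],[-0.0033,0.0013,0.1373,0,0.045],[-0.0033,0.0013,0.1373,0,0.045],[-0.0033,0.0013,0.1373,0,0.045]],
])

```text
clock: 17.58
tool_pos: [0.4647, -0.2307, 0.029]
orientation: [-179.9, 0.0, -105.6]
force: [0.3, 0.0, 4.5]
opening: 0.0501
gripper_force: 30.0
```

```bash
python3 g.py 0.465 0.2346 0.15 -91.5
```

```text
d [-0.4483  0.1243 -0.1213] turn -14.08 | t 17.57 j6 -11 rp [-179.9    0. ]
```

Scaled: -0.451 m is -0.6013, 0.125 m is 0.1667, -14 degrees is -0.1167.

shift_gripper([
  [[0,0,-0.0667,0,0.045],[0,0,-0.1333,0,0.045],[-0.6013,0.1667,-0.1613,-0.1167,0.045],[-0.6013,0.1667,-0.1613,-0.1167,0.045],[-0.6013,0.1667,-0.1613,-0.1167,0.045],[-0.6013,0.1667,-0.1613,-0.1167,0.045],[-0.6013,0.1667,-0.1613,-0.1167,0.045],[-0.6013,0.1667,-0.1613,-0.1167,0.045]],
])

```text
clock: 18.58
tool_pos: [0.4633, 0.1459, 0.145]
orientation: [180.0, -0.0, -91.6]
force: [2.2, 0.3, -2.1]
opening: 0.0496
gripper_force: 30.0
```

```bash
python3 g.py 0.465 0.2375 0.14 -91.5
```

```text
d [-0.0916  0.0009  0.0049] turn -0.09 | t 18.57 j6 -42 rp [180.  -0.]
```

shift_gripper([
  [[0,0,0,0,0.045]],
])

```text
clock: 18.7
tool_pos: [0.4642, 0.1479, 0.145]
orientation: [-180.0, 0.0, -91.3]
force: [-0.2, -1.2, -1.5]
opening: 0.0493
gripper_force: 30.0
```

```bash
python3 g.py 0.465 0.2375 0.13 -91.5
```

```text
d [-0.0896  0.0013  0.015 ] turn 0.18 | t 18.7 j6 -42 rp [-180.    0.]
```

Scaled: -0.09 m is -0.12, 0.035 m is 0.0467.

shift_gripper([
  [[-0.12,0,0,0,0.045],[-0.12,0,0,0,0.045],[-0.12,0,0.0267,0,0.045],[-0.12,0,0.0467,0,0.045],[-0.12,0,0.0467,0,0.045]],
])

```text
clock: 19.32
tool_pos: [0.4659, 0.2325, 0.1084]
orientation: [179.9, -0.1, -91.7]
force: [-0.2, 0.1, -1.8]
opening: 0.0496
gripper_force: 30.0
```

```bash
python3 g.py 0.465 0.2375 0.081 -91.5; python3 -c "
from h import *
s=cam('top');P=pts(s);print(blob(P,(205,290,380,385),.088,.108))
s=cam('side');cv2.imwrite('pics/s.png',cv2.resize(s['frame'][:,:,::-1],(800,600)))"
```

```text
d [-0.0051  0.001   0.0274] turn -0.16 | t 19.32 j6 -50 rp [ 1.799e+02 -1.000e-01]
(array([466.3, 229.4]), array([219.2,  58.7]), 88.3, np.float64(95.4), 856)
```

View pics/s.png

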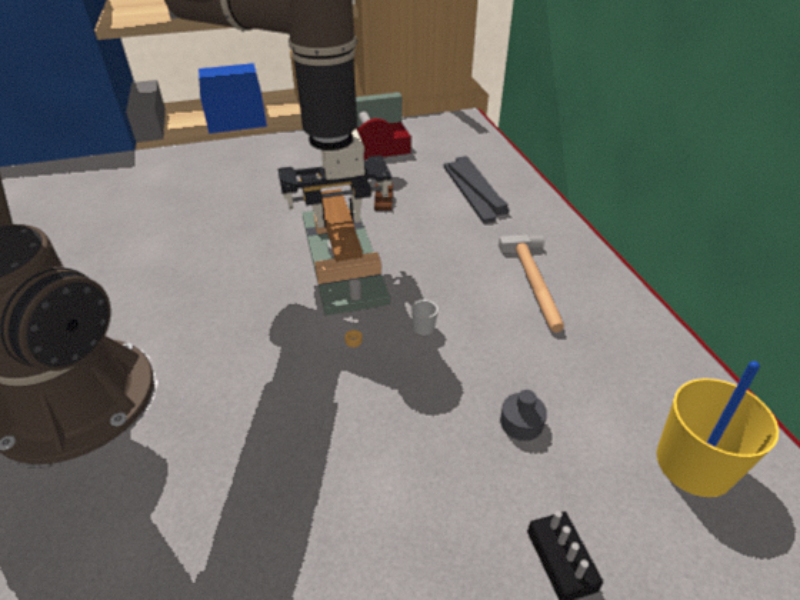

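The side view shows the plank held level over the bearers at (340,225). Lower it.

Scaled: 0.027 m is 0.036, -0.005 m is -0.0067.

shift_gripper([
  [[-0.0067,0.0013,0.0133,0,0.045],[-0.0067,0.0013,0.0267,0,0.045],[-0.0067,0.0013,0.036,0,0.045],[-0.0067,0.0013,0.036,0,0.045],[-0.0067,0.0013,0.036,0,0.06],[-0.0067,0.0013,0.036,0,0.06],[-0.0067,0.0013,0.036,0,0.06],[-0.0067,0.0013,-0.0267,0,0.06]],
])

```text
clock: 20.42
tool_pos: [0.4642, 0.2375, 0.1277]
orientation: [179.7, -0.3, -91.6]
force: [0.5, 1.2, 1.3]
opening: 0.0598
gripper_force: 0.0
```

```bash
python3 g.py 0.6363 -0.229 0.13 -91.5
```

```text
d [ 0.4615 -0.1853 -0.001 ] turn -0.13 | t 20.43 j6 -50 rp [179.7  -0.3]
```

Scaled: 0.4615 m is 0.6153, -0.185 m is -0.2467.

shift_gripper([
  [[0,0,-0.0267,0,0.06],[0.6153,-0.2467,-0.0133,0,0.06],[0.6153,-0.2467,-0.0133,0,0.06],[0.6153,-0.2467,-0.0133,0,0.06],[0.6153,-0.2467,-0.0133,0,0.06],[0.6153,-0.2467,-0.0133,0,0.06],[0.6153,-0.2467,-0.0133,0,0.06],[0.6153,-0.2467,-0.0133,0,0.06]],
])

```text
clock: 21.42
tool_pos: [0.6179, -0.1734, 0.1414]
orientation: [-180.0, -0.0, -91.6]
force: [2.0, 1.1, 0.3]
opening: 0.0601
gripper_force: 0.0
```

```bash
python3 g.py 0.6363 -0.229 0.1 -91.5
```

```text
d [ 0.0551 -0.0199  0.0414] turn -0.09 | t 21.43 j6 -3 rp [-180.   -0.]
```

shift_gripper([
  [[0,0,0,0,0.06]],
])

```text
clock: 21.55
tool_pos: [0.6177, -0.1755, 0.1403]
orientation: [180.0, -0.0, -91.9]
force: [0.2, 0.1, -0.2]
opening: 0.0597
gripper_force: 0.0
```

```bash
python3 g.py 0.6363 -0.229 0.1 -91.5; python3 -c "
from h import *
B['plank']=(195,290,390,385,.06,.075)
report(['plank'])"
```

```text
d [ 0.0529 -0.0204  0.0403] turn -0.39 | t 21.55 j6 -3 rp [180.  -0.]
plank [461.9 239.3] [213.9  50.7] 89.1 67.9 1584
```

Scaled: 0.053 m is 0.0707, 0.04 m is 0.0533, -0.4 degrees is -0.0033.

shift_gripper([
  [[0.0707,-0.0273,0,-0.0033,0.05],[0.0707,-0.0273,0.0533,-0.0033,0.05],[0.0707,-0.0273,0.0533,-0.0033,0.05]],
])

```text
clock: 21.98
tool_pos: [0.6337, -0.2239, 0.0981]
orientation: [179.6, 0.1, -91.2]
force: [-0.2, -0.0, 1.0]
opening: 0.05
gripper_force: 0.0
```

```bash
python3 g.py 0.6363 -0.229 0.06 -91.5; python3 -c "
from h import *
B['plank']=(195,290,390,385,.06,.075);B['long']=(312,290,345,385,.046,.06)
s,P=report(['plank','long','tin','wedge'])
cv2.imwrite('pics/f.png',cv2.resize(s['frame'][190:280,120:300,::-1],(720,360)))"
```

```text
d [ 0.0051 -0.0029  0.0381] turn 0.28 | t 21.98 j6 2 rp [1.796e+02 1.000e-01]
plank [461.9 236.7] [219.4  50.5] 89.0 67.8 1627
long [461.9 148.6] [118.1  44.9] -1.0 51.9 313
tin none
wedge [596.1 414.6] [71.4 42.5] 72.4 21.5 412
```

View pics/f.png

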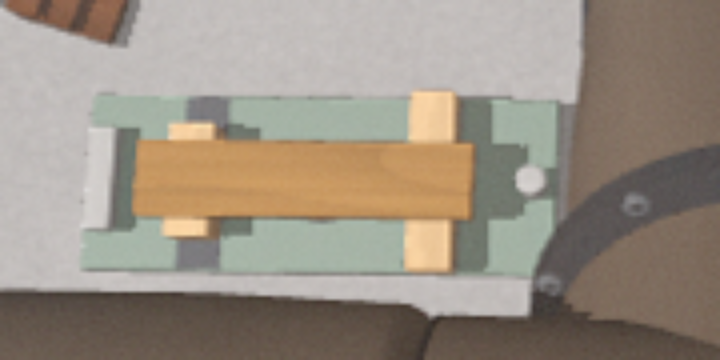

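The plank lies well on both bearers (pixels 135-472, 140-218), centred at (461.9, 236.7) mm. Now the knob.

Scaled: 0.037 m is 0.0493, 0.025 m is 0.0333.

shift_gripper([
  [[0.0053,-0.0033,0,0,0.05],[0.0053,-0.0033,0.0333,0,0.05],[0.0053,-0.0033,0.0493,0,0.05],[0.0053,-0.0033,0.0493,0,0.05],[0.0053,-0.0033,0.0493,0,0.02],[0.0053,-0.0033,0.0493,0,0.02],[0.0053,-0.0033,0.0493,0,0.02],[0.0053,-0.0033,0.0493,0,0.02]],
])

```text
clock: 23.02
tool_pos: [0.6404, -0.2291, 0.0651]
orientation: [-179.8, -0.0, -91.2]
force: [4.7, 0.4, 1.3]
opening: 0.0249
gripper_force: 30.0
```

```bash
python3 g.py 0.463 0.236 0.17 -91.5
```

```text
d [-0.4613  0.1865 -0.1058] turn 0.33 | t 23.02 j6 2 rp [-179.8   -0. ]
```

Scaled: -0.461 m is -0.6147, 0.186 m is 0.248.

shift_gripper([
  [[0,0,-0.0667,0,0.02],[0,0,-0.1333,0,0.02],[-0.6147,0.248,-0.1413,0,0.02],[-0.6147,0.248,-0.1413,0,0.02],[-0.6147,0.248,-0.1413,0,0.02],[-0.6147,0.248,-0.1413,0,0.02],[-0.6147,0.248,-0.1413,0,0.02],[-0.6147,0.248,-0.1413,0,0.02]],
])

```text
clock: 24.02
tool_pos: [0.5029, 0.1225, 0.1671]
orientation: [179.8, -0.1, -91.3]
force: [1.6, 1.0, -7.1]
opening: 0.0249
gripper_force: 30.0
```

```bash
python3 g.py 0.463 0.236 0.17 -91.5
```

```text
d [-0.1126  0.0424 -0.0029] turn 0.24 | t 24.02 j6 -37 rp [ 1.798e+02 -1.000e-01]
```

shift_gripper([
  [[0,0,0,0,0.02]],
])

```text
clock: 24.15
tool_pos: [0.5028, 0.1248, 0.1674]
orientation: [179.8, -0.0, -90.9]
force: [0.2, -2.4, -8.2]
opening: 0.025
gripper_force: 30.0
```

```bash
python3 g.py 0.463 0.236 0.16 -91.5
```

```text
d [-0.1105  0.0416  0.0075] turn 0.56 | t 24.15 j6 -36 rp [179.8  -0. ]
```

Scaled: -0.11 m is -0.1467, 0.0415 m is 0.0553.

shift_gripper([
  [[-0.1467,0.0553,0,0,0.02],[-0.1467,0.0553,0,0,0.02],[-0.1467,0.0553,0.0107,0,0.02],[-0.1467,0.0553,0.0107,0,0.02],[-0.1467,0.0553,0.0107,0,0.02]],
])

```text
clock: 24.78
tool_pos: [0.4662, 0.2311, 0.16]
orientation: [179.9, -0.1, -91.3]
force: [0.8, -0.5, -7.8]
opening: 0.0253
gripper_force: 30.0
```

```bash
python3 g.py 0.463 0.236 0.132 -91.5
python3 -c "
from h import *
s=cam('side');cv2.imwrite('pics/w.png',cv2.resize(s['frame'][100:220,180:300,::-1],(600,600)))"
```

```text
d [-0.0049  0.0032  0.028 ] turn 0.22 | t 24.77 j6 -49 rp [ 1.799e+02 -1.000e-01]
```

View pics/w.png

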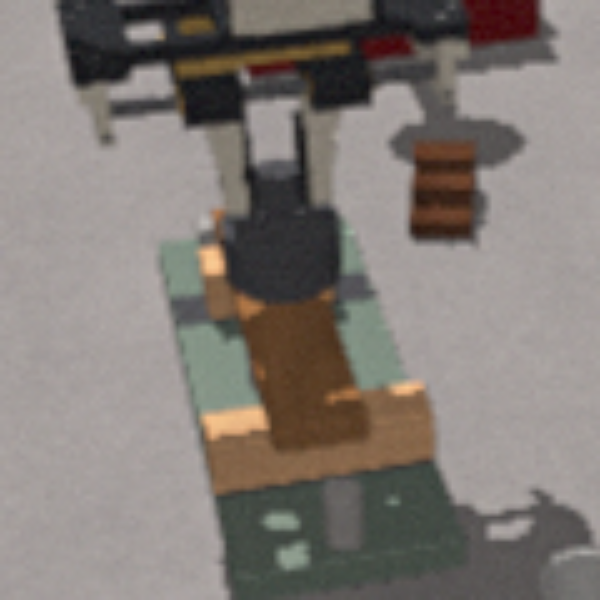

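The crop shows the weight hanging upright at (280,235), above the plank. Lower it in small steps, watching the force.

Scaled: 0.026 m is 0.0347, 0.02 m is 0.0267.

shift_gripper([
  [[-0.0053,0.004,0.0133,0,0.02],[-0.0053,0.004,0.0267,0,0.02],[-0.0053,0.004,0.0347,0,0.02],[-0.0053,0.004,0.0347,0,0.02]],
])

```text
clock: 25.32
tool_pos: [0.4636, 0.2365, 0.1344]
orientation: [180.0, -0.0, -91.2]
force: [0.3, -0.0, -8.7]
opening: 0.0249
gripper_force: 30.0
```

```bash
python3 g.py 0.463 0.236 0.132 -91.5
```

```text
d [0.0005 0.0005 0.0024] turn 0.31 | t 25.32 j6 -50 rp [180.  -0.]
```

Scaled: 0.002 m is 0.0027.

shift_gripper([
  [[0,0,0.0027,0,0.02],[0,0,0.0027,0,0.02]],
])

```text
clock: 25.58
tool_pos: [0.4637, 0.2364, 0.1341]
orientation: [-180.0, -0.0, -91.2]
force: [-7.8, -3.9, 11.5]
opening: 0.0252
gripper_force: 30.0
```

```bash
python3 -c "
from h import *
P=pts(cam('top'));Q=P[200:270,140:270].reshape(-1,3);print('z of weight rim',np.histogram(Q[:,2],np.arange(.06,.115,.003)))"
```

```text
z of weight rim (array([  2, 120, 363, 161,  10,   4,   6,   6,   3,   2,   5,   7,  28,
        65,  22,   0,   1,   1]), array([0.06 , 0.063, 0.066, 0.069, 0.072, 0.075, 0.078, 0.081, 0.084,
       0.087, 0.09 , 0.093, 0.096, 0.099, 0.102, 0.105, 0.108, 0.111,
       0.114]))
```

Scaled: 0.0015 m is 0.002.

shift_gripper([
  [[0,0,0.002,0,0.02],[0,0,0.002,0,0.02]],
])

```text
clock: 25.88
tool_pos: [0.4638, 0.2364, 0.134]
orientation: [-179.9, 0.0, -91.1]
force: [-13.3, -5.3, 24.1]
opening: 0.0251
gripper_force: 30.0
```

In contact. Ease off 2 mm, release and retreat.

Scaled: -0.1 m is -0.1333, -0.07 m is -0.0933.

shift_gripper([
  [[0,0,-0.0033,0,0.02],[0,0,-0.0033,0,0.02],[0,0,-0.0033,0,0.05],[0,0,-0.0033,0,0.05],[0,0,-0.0033,0,0.05],[0,0,-0.04,0,0.05],[0,0,-0.0933,0,0.05],[0,0,-0.1333,0,0.05]],
])

```text
clock: 26.88
tool_pos: [0.464, 0.2368, 0.2327]
orientation: [-179.9, 0.0, -91.2]
force: [0.6, 0.1, 0.0]
opening: 0.05
gripper_force: 0.0
```

shift_gripper([
  [[0.2667,-0.2667,-0.1333,0,0.05],[0.2667,-0.2667,-0.1333,0,0.05],[0.2667,-0.2667,-0.1333,0,0.05],[0.2667,-0.2667,-0.1333,0,0.05],[0.2667,-0.2667,-0.1333,0,0.05],[0.2667,-0.2667,-0.1333,0,0.05]],
])

```text
clock: 27.62
tool_pos: [0.6616, 0.0298, 0.3312]
orientation: [-179.9, -0.0, -91.4]
force: [0.0, 0.3, -1.8]
opening: 0.0502
gripper_force: 0.0
```

```bash
python3 -c "
from h import *
b=(195,280,390,385)
B.update(plank=b+(.06,.075),long=(305,290,352,385,.044,.06),short=(220,290,268,385,.044,.06),weight=b+(.09,.108),knob=b+(.12,.14),tin=(390,265,428,300,.02,.06))
s,P=report(['plank','long','short','weight','knob','tin','wedge','bed'])
cv2.imwrite('pics/z.png',cv2.resize(s['frame'][150:280,110:310,::-1],(800,520)))"
```

```text
plank [458.8 140. ] [91.3 48. ] 88.9 67.6 393
long [461.7 148.5] [118.2  45. ] -1.3 51.6 313
short none
weight none
knob none
tin [5.603e+02 5.000e-01] [43.9 42.9] 44.2 41.7 115
wedge none
bed [461.9 140.5] [129.9 118.5] 89.4 19.8 1103
```

View pics/z.png

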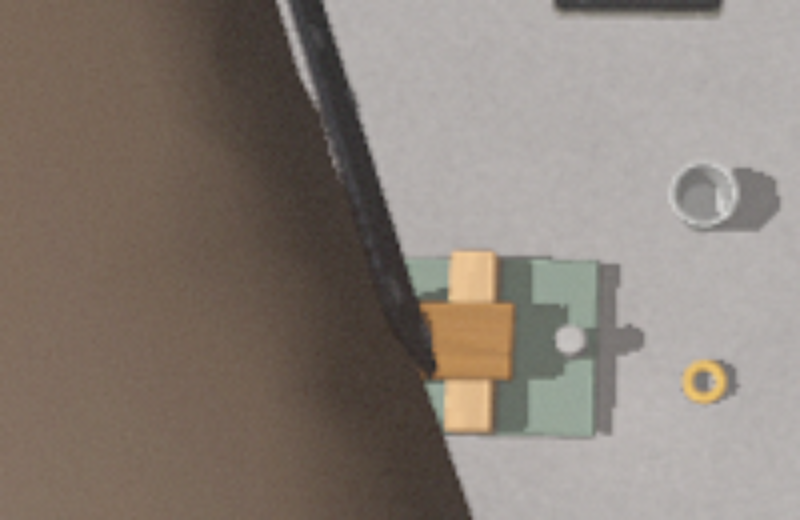

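The arm hides the bed's left side, so I'll move it away to the right.

Scaled: 0.25 m is 0.3333, 0.05 m is 0.0667.

shift_gripper([
  [[0.3333,0.0667,0,0,0.05],[0.3333,0.0667,0,0,0.05],[0.3333,0.0667,0,0,0.05],[0.3333,0.0667,0,0,0.05],[0.3333,0.0667,0,0,0.05],[0.3333,0.0667,0,0,0.05],[0.3333,0.0667,0,0,0.05]],
])

```text
clock: 28.55
tool_pos: [0.6044, -0.2149, 0.331]
orientation: [-180.0, 0.0, -91.1]
force: [-0.5, -0.0, 0.2]
opening: 0.0496
gripper_force: 0.0
```

```bash
python3 -c "
from h import *
b=(195,280,390,385)
B.update(plank=b+(.06,.075),long=(312,290,352,385,.046,.06),short=(220,290,268,385,.046,.06),weight=b+(.09,.108),knob=b+(.12,.14),tin=(390,265,428,300,.02,.06))
s,P=report(['plank','long','short','weight','knob','tin','wedge','bed'])
cv2.imwrite('pics/z2.png',cv2.resize(s['frame'][150:280,110:310,::-1],(800,520)))"
```

```text
plank [457.8 236.4] [218.7  58.4] 89.2 67.7 1156
long [461.9 148.7] [118.2  44.7] -1.2 51.8 312
short [465.6 300.1] [72.8 70.3] 1.6 51.9 117
weight [459.6 234.8] [62.5 62.1] -30.7 100.4 405
knob [460.6 234.9] [25.2 24. ] 46.1 129.2 98
tin none
wedge [599.4 425.5] [95.3 46.5] 69.6 20.9 419
bed [465.5 244. ] [301.5 120.6] 88.3 19.8 2380
```

View pics/z2.png

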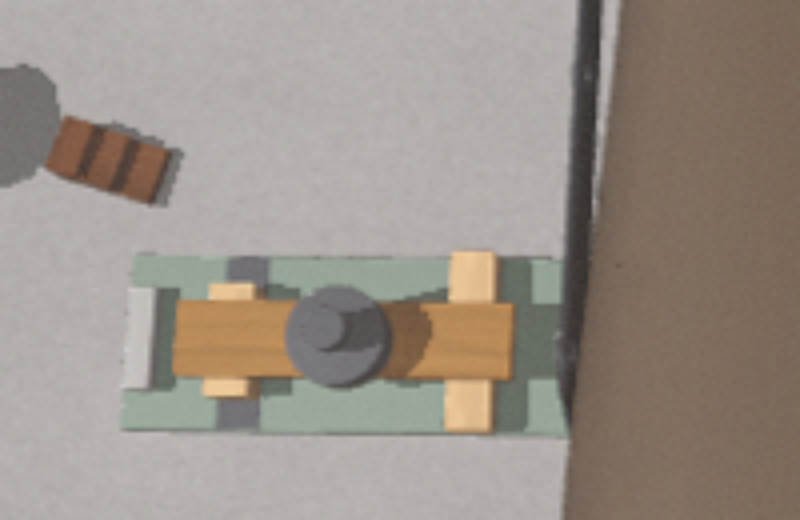

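Everything is in place: the weight (337,335) stands on the plank's middle, with all measured offsets under 6 mm. The tin and wedge have not moved. Handing in.

shift_gripper([
  [[0,0,0,0,0.05],[0,0,0,0,0.05]],
], lines="1,1")

```text
clock: 28.85
```

```bash
python3 -c "
from plant import job
print(job.close_job())"
```

```text
the job is handed in; nothing more can be done
None
```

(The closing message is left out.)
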